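# Let down the sanding drum

### The job

Let the air out of the larger of the two upright inflatable sanding drums so that its abrasive sleeve can be changed: unscrew the small knurled lock nut on its valve anticlockwise until it is fully backed off at its upper stop and let go of it, then with closed fingertips press the freed valve tip gently but fully home, hold it down for a good two seconds and let it spring back up. The valve is slender: do not bend it over or force its tip, and leave the smaller drum's valve as it is.

Things in the scene. Friction and masses are not known exactly. Their poses are not given: they have to be found in the camera images.
- big_drum: Larger drum: 75 mm across, brown abrasive sleeve over black rubber, upright on a light wooden block (100 x 100 x 45 mm), all fixed to the bench. Origin: centre of the block's underside; z up, along the drum's axis. A presta-type brass valve stands up on that axis: 6.4 mm stem on a rubber foot, knurled lock nut, thin tip. The stem tilts on its foot with 2.5 N m/rad and rights itself.
- big_plate (a point): Point on the larger drum's axis, on the upper face of its aluminium end plate (163 mm above the bench); a rubber grommet 5 mm high sits there. The valve itself is not measured: how far it stands out differs each time. The flat at the top of the stem, on which the lock nut seats, is 28 to 44 mm above this point; see it or feel for it (tip end: 16.5 mm above that flat).
- big_nut (a joint): Larger drum's lock nut: brass, knurled, 10 mm across, 9 mm high, standing on the stem's flat. Rad: 0 screwed down, 4.6 at its upper stop, growing anticlockwise seen from above; starts at 0 to 0.4. It climbs 5 mm a turn (0.8 mm a radian, 3.7 mm in all), turns lightly (0.025 N m: a 25 N grip will do) and stays where left; it takes several grasps.
- big_pin (a joint): Larger drum's valve pin, m: 0 up, grows as pressed, springs back. Its tip end, 5.2 mm across, is 16.5 mm above the flat (12 mm above the middle of the nut when that is down); unscrewing does not move it. The nut, when down, blocks the pin; backed off, the pin goes down 3.7 mm until the nut meets the flat: 1.5 N at first, 5 N at the end, then hard. Over 18 N is forcing it.
- small_drum: Smaller drum: 50 mm across, otherwise like the larger one and on the same kind of block. Origin: centre of the block's underside. Its end plate is 151 mm above the bench. It has the same kind of valve on top, to be left as it is.
- small_nut (a joint): Smaller drum's lock nut, rad, as for the larger one. To be left as it is.
- small_pin (a joint): Smaller drum's valve pin, m, as for the larger one. To be left as it is.

How it is judged:
On the way, in this order (a step that is already met when the one before it is completed fails the run):
1. the larger drum's lock nut is backed off to its upper stop (past 4.2 of 4.6 rad) and let go, with the pin up (value of joint big_nut above 4.2 rad and value of joint big_pin below 0.0007 m and contact force between big_nut and the fingers below 0.2 N), for 0.2 s.
2. the freed tip alone, not the nut, is pressed home by the fingers (more than 3.0 mm of 3.7) and kept there for 2 s (value of joint big_pin above 0.003 m and contact force between big_pin and the fingers above 1 N and contact force between big_nut and the fingers below 0.2 N), for 2 s.
At the end, for the whole second after the job is handed in: the larger drum's lock nut is still backed off (past 4.0 rad), its pin has sprung back up (within 0.5 mm), its valve stands upright (within 0.05 rad), and the smaller drum's valve is still done up and closed (value of joint big_nut above 4 rad and value of joint each of big_pin, small_pin below 0.0005 m and angle between big_nut's own z axis and vertical below 0.05 rad and value of joint small_nut below 0.8 rad); the robot touches nothing.
It fails at once if the tip of the larger drum's valve is forced: over 18 N on it while the nut is not gripped (contact force between big_nut and the fingers below 0.2 N and (contact force between big_pin and the fingers above 18 N or contact force between big_pin and the arm above 18 N)).
It fails at once if the larger drum's valve is bent over by more than 0.17 rad (10 degrees) (angle between big_nut's own z axis and vertical above 0.17 rad).
It fails at once if the smaller drum's valve is unscrewed or pressed (value of joint small_nut above 0.8 rad or value of joint small_pin above 0.0015 m).
It also fails if it takes over 64 s, if anything falls off the work surface, if the arm or the gripper's body presses on something with over 40 N, if the wrist force passes 120 N, or if a joint passes its speed limit or range.

### The arm

A 7-joint arm with a two-finger parallel gripper is mounted at the origin on the work surface. World frame = base frame: x ahead of the robot, y to its left, z up, the work surface at z = 0. Lengths are in m, angles in rad, forces in N, time in s.
With the tool pointing down it reaches from about 0.425 to 0.925 m from the base axis. Payload 6.8 kg.
Tool frame: the origin (TCP) lies at the very end of the fingers, on their centre line; the grasp point (between the pads) lies r.grasp_offset behind it (r.grasp_offset is the distance from the TCP to the grasp point, in m); z points along the fingers, y is the direction in which the jaws open and shut (so a half turn about z gives the same grasp; the last joint's range is limited). The gripper opens to 85 mm and grips with 20 to 120 N. Pads are 22 mm wide; open, the fingers measure 114 mm over their backs; the gripper's body (76 mm by 85 mm) begins 54 mm behind the grasp point. The pads swing forward as they close: fully open they stand 13 mm farther back than shut.
Start: joints at [-0.108, 0.477, 0.022, 1.555, -0.011, 1.109, -0.083], TCP at [0.675, 0, 0.231] pointing down, gripper open.
Joint ranges: [-2.96, 2.96], [-0.34, 2.1], [-1.41, 1.46], [0.24, 2.44], [-1.37, 4.51], [0.17, 1.92], [-2.96, 2.96]. Speed limits (rad/s): [2.39, 2.39, 3.14, 3.14, 3.14, 3.14, 3.14].

### API

Orientations are given as a rotation vector (axis times angle).
In Python, from bench import r gives the robot as it stands.
- The arm moves only by the shell command python3 -m jog 'ROWS' [FORCE]. ROWS is JSON, one flat list of numbers, 7 for each row, row after row: the turn, a rotation vector about the tool's x, y, z normalised to -1 to 1, where 1 is 180 degrees, then the shift along the tool's x, y, z normalised to -1 to 1, where 1 is 200 mm, then the opening, from 0 (shut) to 1 (fully open). In form: [wx, wy, wz, x, y, z, hand, wx, wy, wz, x, y, z, hand, ...]. A call has 1 to 12 rows; each row is the pose to reach, as a shift and turn from the pose measured when the call began, along the tool's axes at that moment, turning the shorter way round; what a row does not reach only later rows make up. A row lasts 1/10 s, in which the tool goes at most 50 mm and 8.59 degrees, less where a joint would pass 70% of its speed; a pose out of reach is approached as far as the arm can. A call with a number of a shift or a turn outside -1 to 1 is refused whole. A call with a gripper value outside its range is refused whole. The fingers move at their own pace and stop on an object; FORCE is the grip in N (left out, the last holds). Time passes only in rows, so rows that repeat a pose let the fingers close. It gives the time, the measured TCP pose, the force and the opening at its end, in the units of the state.
- r.get_obs(): the state, without advancing time (a new reading comes with each control period).
- r.grab_frame(name): name is "scene" or "side" or "wrist"; returns the picture (420x560x3 uint8, red, green, blue); there is no depth.
- r.calibration(name): a dict with "K" (3x3 intrinsics, pixels), "origin" and "rotation" of the camera in the world; the wrist camera has in their place "T_tool_cam" (4x4, takes a point from camera to tool coordinates, whose origin is the TCP and whose axes are the flange's). Camera axes: x right, y up, looking along -z (the intrinsics and any distortion apply to the point x, -y, -z); pixel columns grow to the right and rows downward; lengths in m; the calibration is good to about 2 mm. The wrist camera is an equidistant fisheye: a pixel r from the principal point sees the ray r / f radians off the axis. A picture is of the moment at which its call begins: read the wrist's pose just before it. calibration takes no time and is no camera call.
- r.hand_in(): hands the job in, once; it reports no verdict.
The state is a dict: "clock": time; "joints": joint angles; "qvel": joint speeds; "tau": joint torques, N m; "tcp_pos": TCP position; "orientation": TCP orientation; "contact_force": force on the tool from outside, world axes, zero at the start; "moment": the same for the moment, N m; "grip_width": finger opening in m.
Only numpy, scipy, OpenCV 4.12 (cv2) and the standard library are available. Lean on these libraries where they do the work, as an engineer would, in place of code of your own. Each camera call takes 0.05 s, during which the arm holds its last target.

## Working session

There is one attempt and no reset: what is moved stays moved. The work goes in short steps, Python scripts to look and compute and a shell command to move; the robot and the scene stay as the last step left them, time stands still between calls to the robot, and variables do not carry over. Pictures are saved under pics/ and viewed, and the job is handed in when it is done.

```bash
mkdir -p pics
python3 - <<'E'
from bench import r
import cv2
print(r.get_obs(), r.grasp_offset)
for n in ("scene","side","wrist"):
    im=r.grab_frame(n); cv2.imwrite(f"pics/{n}0.png",im[:,:,::-1]); c=r.calibration(n)
    print(n,c)
E
```

```text
{'clock': 0.0, 'joints': array([-0.10806687,  0.47780716,  0.02235003,  1.55648123, -0.01152329,
        1.10932894, -0.08311574]), 'qvel': array([ 3.77311209e-05, -2.86940755e-04,  2.83192821e-03,  1.86590841e-03,
       -1.32748993e-03, -5.64640694e-04,  1.43351472e-03]), 'tau': array([-5.45967814e-04, -5.96443820e+01,  1.60769675e+00, -2.81194621e+01,
        1.24063640e-02,  9.39900521e-03,  2.20753498e-05]), 'tcp_pos': array([ 6.74381010e-01, -3.93354179e-05,  2.30308627e-01]), 'orientation': array([-2.22060999, -2.22050537,  0.0022409 ]), 'contact_force': array([-0.36083663, -0.1744567 , -0.26080017]), 'moment': array([ 0.10101489,  0.02839298, -0.03112515]), 'grip_width': 0.08526986064299681} 0.0187
scene {'K': array([[500.67698692,   0.        , 280.38143627],
       [  0.        , 500.67698692, 208.87522077],
       [  0.        ,   0.        ,   1.        ]]), 'origin': array([ 1.02091383, -0.26313061,  0.72580107]), 'rotation': array([0.71215814, 0.42310601, 1.0222306 ])}
side {'K': array([[406.4948449 ,   0.        , 273.77411008],
       [  0.        , 406.4948449 , 205.7879199 ],
       [  0.        ,   0.        ,   1.        ]]), 'origin': array([ 0.21758545, -0.34005894,  0.58816729]), 'rotation': array([ 0.77360636, -0.30292319, -0.71713434])}
wrist {'K': array([[325.1922621 ,   0.        , 278.29659907],
       [  0.        , 325.1922621 , 211.6985583 ],
       [  0.        ,   0.        ,   1.        ]]), 'T_tool_cam': array([[-6.09196508e-04,  9.64300724e-01,  2.64808879e-01,
         6.84703556e-02],
       [ 9.99999628e-01,  7.48943868e-04, -4.26763756e-04,
         2.59650867e-03],
       [-6.09855585e-04,  2.64808521e-01, -9.64300822e-01,
        -1.41804019e-01],
       [ 0.00000000e+00,  0.00000000e+00,  0.00000000e+00,
         1.00000000e+00]])}
```

View pics/scene0.png

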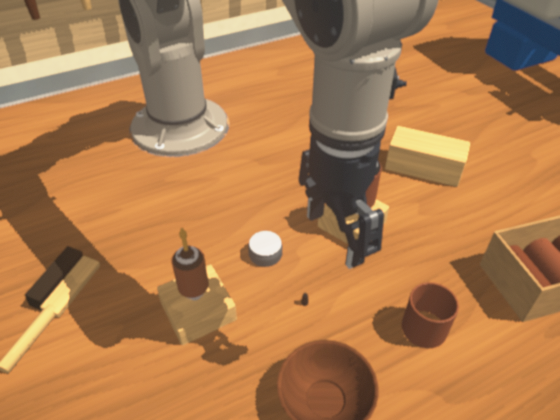

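View pics/side0.png

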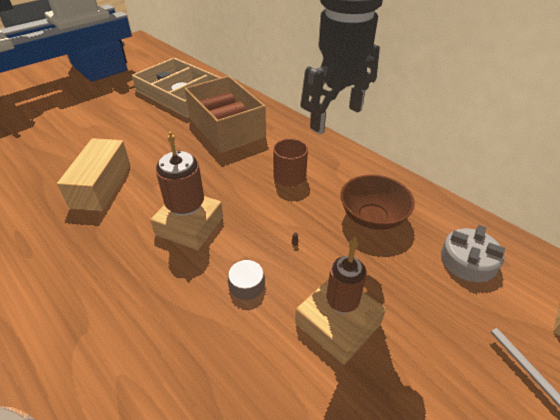

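View pics/wrist0.png

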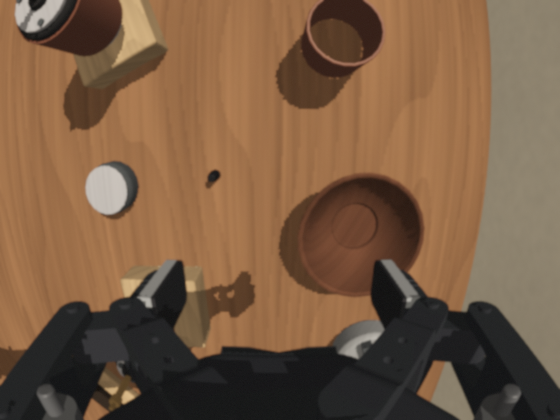

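```bash
cat > h.py <<'E'
import numpy as np, cv2
from bench import r
from scipy.spatial.transform import Rotation as Ro
def ray(name,u,v,obs=None):
    c=r.calibration(name);K=c['K'];a=(u-K[0,2])/K[0,0];b=(v-K[1,2])/K[1,1]
    if name=='wrist':
        t=np.hypot(a,b);s=np.sin(t)/t if t>1e-9 else 1;d=np.array([a*s,-b*s,-np.cos(t)])
        T=c['T_tool_cam'];R=Ro.from_rotvec(obs['orientation']).as_matrix()
        return obs['tcp_pos']+R@T[:3,3],R@T[:3,:3]@d
    d=np.array([a,-b,-1.]);R=Ro.from_rotvec(c['rotation']).as_matrix()
    return c['origin'],R@d/np.linalg.norm(d)
def plane(name,u,v,z,obs=None):
    o,d=ray(name,u,v,obs);return o+d*(z-o[2])/d[2]
def proj(name,p,obs=None):
    c=r.calibration(name);K=c['K']
    if name=='wrist':
        T=c['T_tool_cam'];R=Ro.from_rotvec(obs['orientation']).as_matrix()
        q=T[:3,:3].T@(R.T@(p-obs['tcp_pos'])-T[:3,3]);q=q*[1,-1,-1]
        t=np.arctan2(np.hypot(q[0],q[1]),q[2]);n=np.hypot(q[0],q[1])
        return K[:2,2]+K[0,0]*t*q[:2]/n
    q=Ro.from_rotvec(c['rotation']).as_matrix().T@(np.array(p)-c['origin'])
    return np.array([K[0,2]-K[0,0]*q[0]/q[2],K[1,2]+K[1,1]*q[1]/q[2]])
def tri(rays):
    A=np.zeros((3,3));b=np.zeros(3)
    for o,d in rays:
        d=d/np.linalg.norm(d);P=np.eye(3)-np.outer(d,d);A+=P;b+=P@o
    p=np.linalg.solve(A,b);return p,[np.linalg.norm((np.eye(3)-np.outer(d,d)/(d@d))@(p-o)) for o,d in rays]
def crop(im,u,v,w,h,s,name):
    cv2.imwrite('pics/'+name,cv2.resize(im[v:v+h,u:u+w],None,fx=s,fy=s,interpolation=cv2.INTER_CUBIC))
E
python3 - <<'E'
from h import *
im=cv2.imread('pics/side0.png'); crop(im,130,120,100,75,8,'s0c.png')
im=cv2.imread('pics/wrist0.png'); crop(im,0,0,130,90,6,'w0c.png')
print(plane('side',178,165,.163))
E
```

```text
[0.47575209 0.17297152 0.163     ]
```

View pics/s0c.png

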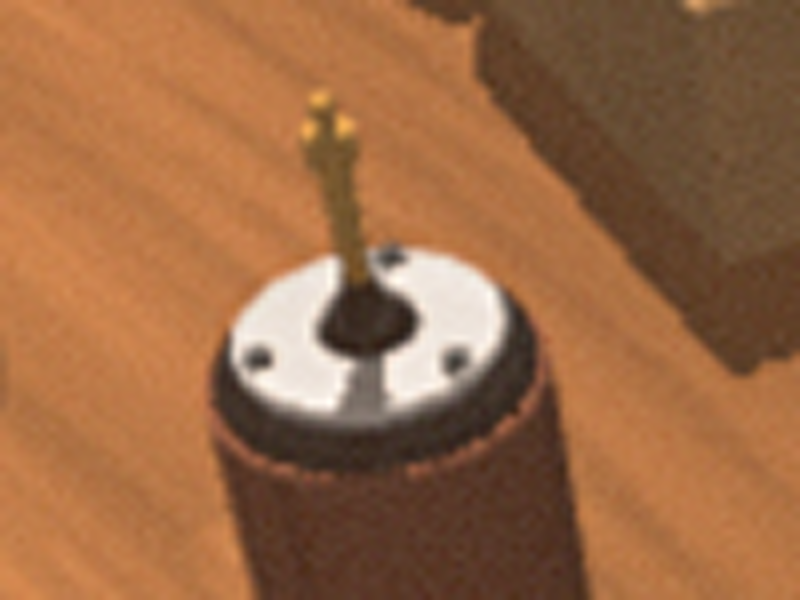

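View pics/w0c.png

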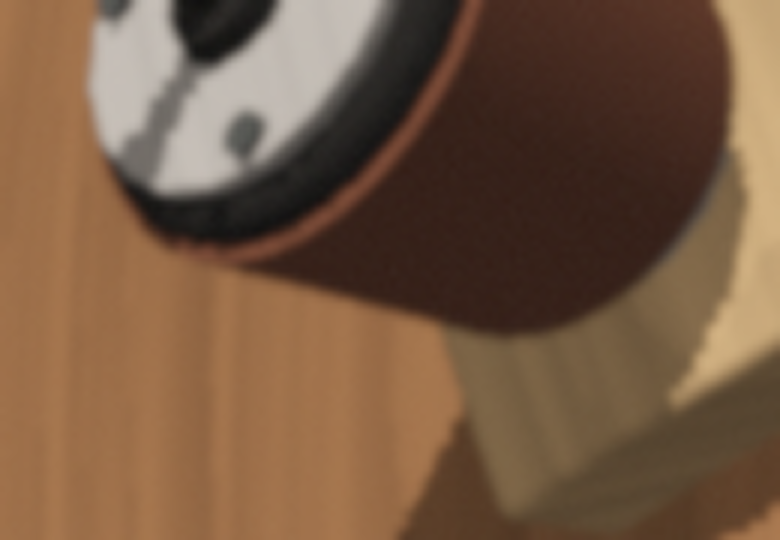

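Run:
```python
from h import *
p=plane('side',176,161.9,.163);print(p)
for h in (0,.03,.045,.06): print(h,proj('side',p+[0,0,h]))
o,d=ray('side',170,131.9)
# closest on vertical axis
print(tri([(o,d),(p,np.array([0,0,1.]))]))
print(plane('wrist',37,3,.163,{'tcp_pos':np.array([.67438,0,.2303]),'orientation':np.array([-2.2206,-2.2205,.0022])}))
print(plane('side',346,268,.151))
```

```text
[0.47814783 0.18266803 0.163     ]
0 [176.  161.9]
0.03 [172.9329977  147.51190476]
0.045 [171.32836222 139.98414773]
0.06 [169.67332472 132.2199419 ]
(array([0.47842092, 0.18253155, 0.22348934]), [np.float64(0.00030529357270346944), np.float64(0.0003052935727034882)])
[0.48363293 0.18459242 0.163     ]
[ 0.51948968 -0.15920429  0.151     ]
```

```bash
python3 -m jog '[0,0,0,0.2,-0.3,-0.2,1, 0,0,0,0.4,-0.6,-0.2,1, 0,0,0,0.57,-0.97,-0.15,1, 0,0,0,0.57,-0.97,-0.15,1, 0,0,0,0.57,-0.97,-0.15,1, 0,0,0,0.57,-0.97,-0.15,1, 0,0,0,0.57,-0.97,-0.15,1, 0,0,0,0.57,-0.97,-0.15,1]' 25
python3 - <<'E'
from h import *
o=r.get_obs();print(o['joints'],o['contact_force'])
im=r.grab_frame('wrist')[:,:,::-1];cv2.imwrite('pics/w1.png',im)
im=r.grab_frame('scene')[:,:,::-1];cv2.imwrite('pics/sc1.png',im)
E
```

```text
clock: 0.95
tcp_pos: [0.4816, 0.1132, 0.2609]
orientation: [-2.223, -2.22, 0.001]
contact_force: [1.1, 0.0, 0.3]
grip_width: 0.0855
[-0.30287361  0.1527174  -0.06038423  1.93739473  0.01055301  1.05260748
 -0.36920502] [1.05554752 0.04863182 0.28304961]
```

View pics/w1.png

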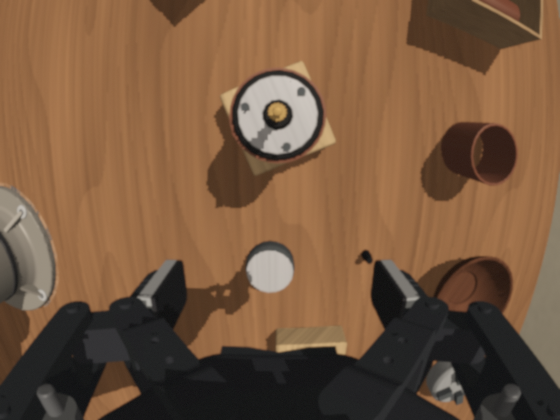

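View pics/sc1.png

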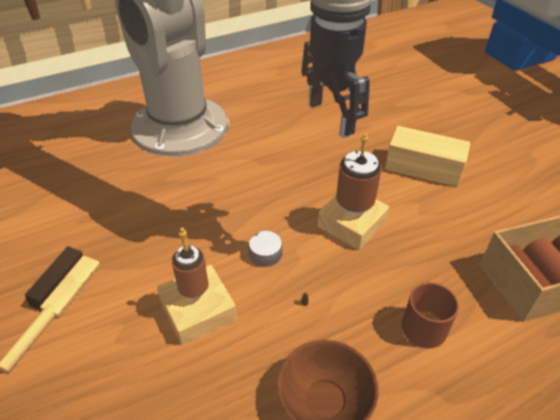

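Run:
```python
from h import *
o={'tcp_pos':r.get_obs()['tcp_pos'],'orientation':r.get_obs()['orientation']}
im=cv2.imread('pics/w1.png'); crop(im,225,60,110,110,6,'w1c.png')
g=im[60:170,225:335]
hsv=cv2.cvtColor(g,cv2.COLOR_BGR2HSV)
w=((hsv[...,1]<60)&(hsv[...,2]>110)).astype(np.uint8)
c=max(cv2.findContours(w,0,1)[0],key=cv2.contourArea);e=cv2.fitEllipse(c);print(e)
print('plate',plane('wrist',225+e[0][0],60+e[0][1],.163,o))
m=((hsv[...,1]>110)&(hsv[...,2]>110)&(hsv[...,0]>14)).astype(np.uint8);m[:30]=0;m[80:]=0;m[:,:30]=0;m[:,75:]=0
c=max(cv2.findContours(m,0,1)[0],key=cv2.contourArea);b=cv2.minEnclosingCircle(c);print(b,cv2.contourArea(c))
print('nut',plane('wrist',225+b[0][0],60+b[0][1],.215,o))
im=cv2.imread('pics/sc1.png'); crop(im,325,120,70,70,8,'sc1c.png')
```

```text
((52.52781677246094, 53.9700927734375), (77.77103424072266, 79.41874694824219), 102.74195861816406)
plate [0.4838083  0.18939473 0.163     ]
((52.0, 51.5), 9.708344459533691) 251.0
nut [0.48366664 0.18914539 0.215     ]
```

View pics/w1c.png

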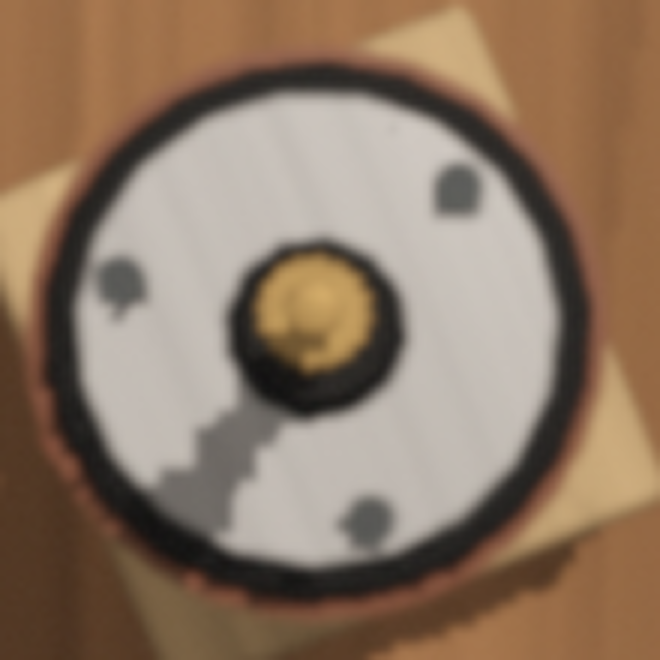

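View pics/sc1c.png

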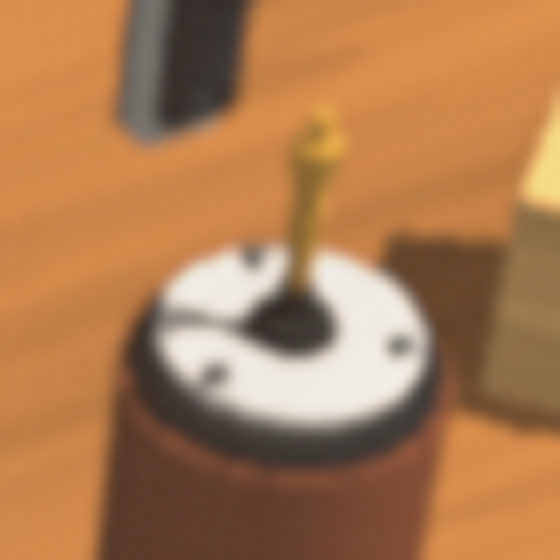

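Run:
```python
from h import *
s=.5
def el(f,x,y,w,h):
    g=cv2.imread(f)[y:y+h,x:x+w];hsv=cv2.cvtColor(g,cv2.COLOR_BGR2HSV)
    w=((hsv[...,1]<70)&(hsv[...,2]>110)).astype(np.uint8)
    c=max(cv2.findContours(w,0,1)[0],key=cv2.contourArea);c=cv2.convexHull(c);e=cv2.fitEllipse(c);print(e);return e[0][0]+x,e[0][1]+y
a=el('pics/side0.png',150,145,50,30);b=el('pics/sc1.png',340,145,45,33)
print(a,plane('side',*a,.163));print(b,plane('scene',*b,.163))
obs=r.get_obs()
rs=[ray('side',*a),ray('scene',*b)]
print(tri(rs)); print('w/ wrist',tri(rs+[ray('wrist',277.5,113.9,obs)]))
t=[ray('side',169.7,131.5),ray('scene',364.8,133.2),ray('wrist',277,110,obs)]
print(tri(t[:2]),tri(t))
```

```text
((25.760597229003906, 16.599393844604492), (20.98996925354004, 34.76520538330078), 80.39168548583984)
((21.178119659423828, 16.925682067871094), (22.48435401916504, 34.954795837402344), 96.49705505371094)
(175.7605972290039, 161.5993938446045) [0.47832593 0.18367197 0.163     ]
(361.1781196594238, 161.9256820678711) [0.48345071 0.1879943  0.163     ]
(array([0.48081545, 0.18969755, 0.15934778]), [np.float64(0.0009816579715283887), np.float64(0.000981657971528317)])
w/ wrist (array([0.48201275, 0.18953145, 0.15959491]), [np.float64(0.0014669529667051488), np.float64(0.0013723379554805982), np.float64(0.0017652908001387132)])
(array([0.48063211, 0.18827106, 0.22182074]), [np.float64(0.0012526770320282746), np.float64(0.0012526770320282262)]) (array([0.48185086, 0.18898891, 0.22161513]), [np.float64(0.001588967232672816), np.float64(0.001839401449429014), np.float64(0.0019863893961529623)])
```

```bash
python3 -m jog '[0,0,0.04,0.1,0,0,1, 0,0,0.08,0.377,-0.003,0,1, 0,0,0.5,0.377,-0.003,0,1, 0,0,0.5,0.377,-0.003,0,1, 0,0,0.5,0.377,-0.003,0,1, 0,0,0.5,0.377,-0.003,0,1, 0,0,0.5,0.377,-0.003,0,1, 0,0,0.5,0.377,-0.003,0,1, 0,0,0.5,0.377,-0.003,0,1, 0,0,0.5,0.377,-0.003,0,1, 0,0,0.5,0.377,-0.003,0,1, 0,0,0.5,0.377,-0.003,0,1]'
python3 - <<'E'
from h import *
o=r.get_obs();print(o['joints'],Ro.from_rotvec(o['orientation']).as_matrix().round(4))
im=r.grab_frame('wrist')[:,:,::-1];cv2.imwrite('pics/w2.png',im)
E
```

```text
clock: 2.25
tcp_pos: [0.4819, 0.1881, 0.2603]
orientation: [3.141, -0.007, -0.003]
contact_force: [-0.1, 0.3, -0.1]
grip_width: 0.0853
[-0.55240475  0.18813128  0.06853629  1.89727961 -0.01473973  1.05850704
 -2.05280443] [[ 1.0e+00 -4.2e-03 -1.7e-03]
 [-4.2e-03 -1.0e+00 -8.0e-04]
 [-1.6e-03  8.0e-04 -1.0e+00]]
```

View pics/w2.png

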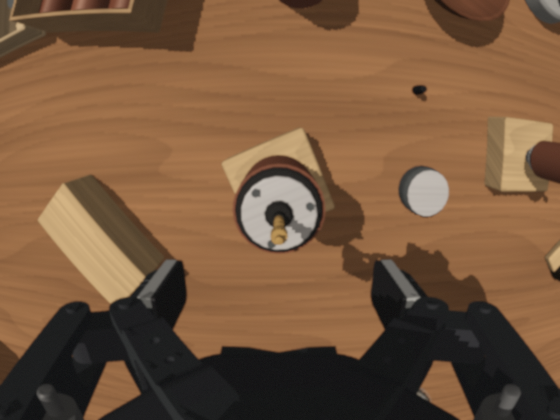

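Run:
```python
from h import *
o=r.get_obs()
im=cv2.imread('pics/w2.png'); crop(im,225,150,110,110,6,'w2c.png')
print(plane('wrist',279,240,.2225,o),proj('wrist',o['tcp_pos'],o), proj('wrist',np.array([.481,.1881,.2225]),o),proj('wrist',np.array([.481,.1881,.163]),o))
```

```text
[0.48481245 0.18926433 0.2225    ] [281.48126866 273.06596199] [280.96738082 246.02020763] [280.30553321 217.59287178]
```

View pics/w2c.png

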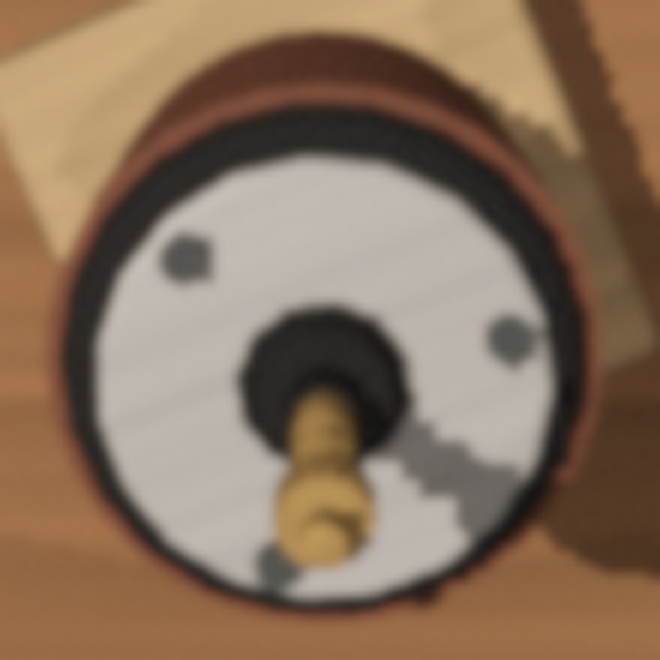

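Run:
```python
from h import *
for i in range(3): print(r.calibration('wrist')['T_tool_cam'][:3,3], r.calibration('side')['origin'])
print(r.get_obs()['clock'])
```

```text
[ 0.06957115 -0.00149682 -0.14180537] [ 0.21758545 -0.34005894  0.58816729]
[ 0.06957115 -0.00149682 -0.14180537] [ 0.21758545 -0.34005894  0.58816729]
[ 0.06957115 -0.00149682 -0.14180537] [ 0.21758545 -0.34005894  0.58816729]
2.3
```

```bash
python3 -m jog '[0,0,0.04,-0.0035,0.001,0.1,1, 0,0,0.08,-0.0035,0.001,0.2,1, 0,0,0.12,-0.0035,0.001,0.3,1, 0,0,0.143,-0.0035,0.001,0.34,1, 0,0,0.143,-0.0035,0.001,0.34,1, 0,0,0.143,-0.0035,0.001,0.34,1, 0,0,0.143,-0.0035,0.001,0.34,1]'
python3 - <<'E'
from h import *
o=r.get_obs();print(o['joints'],Ro.from_rotvec(o['orientation']).as_matrix().round(4))
im=r.grab_frame('wrist')[:,:,::-1];cv2.imwrite('pics/w3.png',im)
im=r.grab_frame('side')[:,:,::-1];crop(im,120,80,120,100,6,'s3.png')
im=r.grab_frame('scene')[:,:,::-1];crop(im,300,80,120,100,6,'sc3.png')
E
```

```text
clock: 3.0
tcp_pos: [0.4816, 0.1881, 0.1931]
orientation: [3.063, -0.697, -0.001]
contact_force: [0.4, 0.1, 0.1]
grip_width: 0.0852
[-0.59659518  0.26104814  0.12252412  1.97659499 -0.04018865  0.90662182
 -2.47147925] [[ 9.016e-01 -4.325e-01 -4.000e-04]
 [-4.325e-01 -9.016e-01 -1.000e-04]
 [-3.000e-04  3.000e-04 -1.000e+00]]
```

View pics/w3.png

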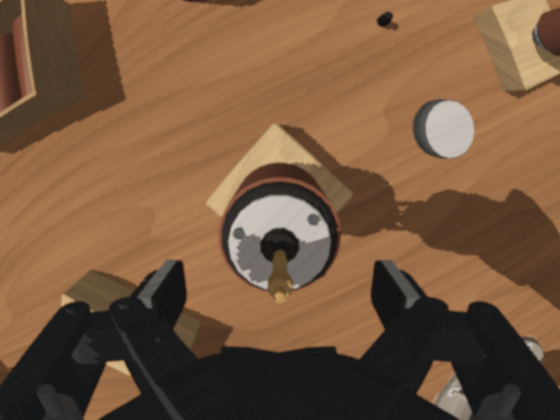

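View pics/s3.png

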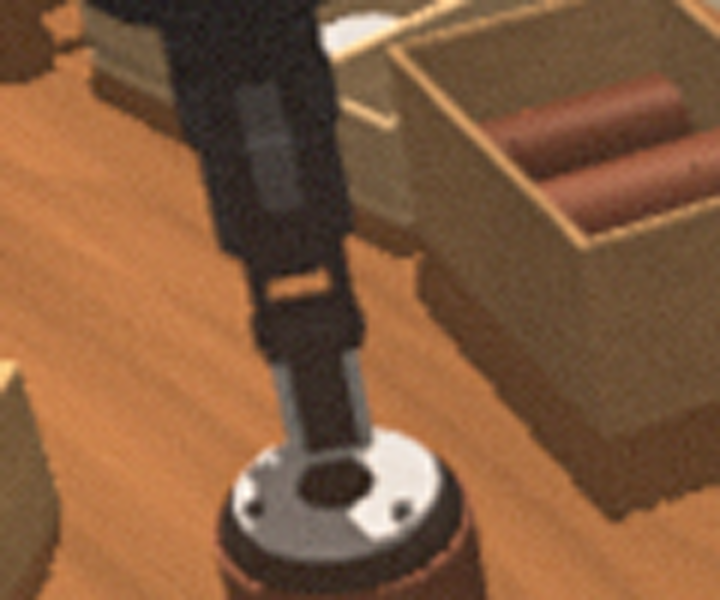

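View pics/sc3.png

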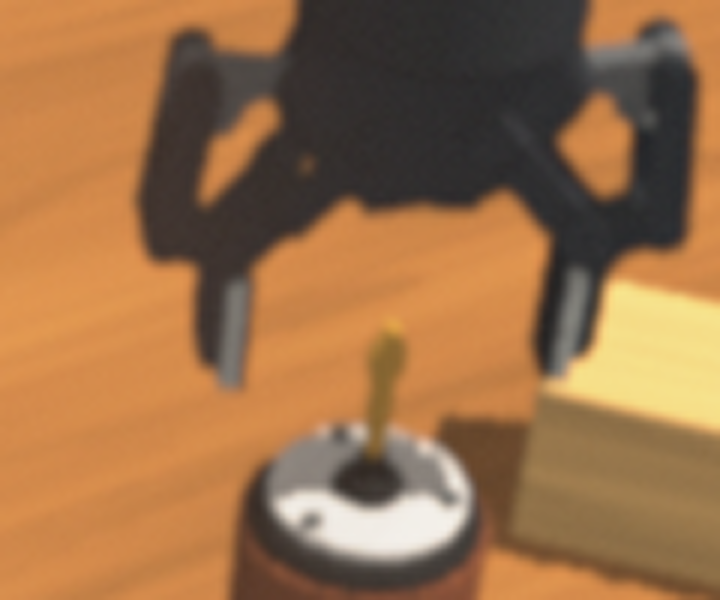

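```bash
python3 -m jog '[0,0,0,0,0,0,0.3, 0,0,0,0,0,0,0.2, 0,0,0,0,0,0,0.16, 0,0,0,0,0,0,0.16, 0,0,0,0,0,0,0.16, 0,0,0,0,0,0,0.16]' 25
python3 - <<'E'
from h import *
o=r.get_obs();print(o['moment'])
im=r.grab_frame('wrist')[:,:,::-1];cv2.imwrite('pics/w4.png',im)
im=r.grab_frame('scene')[:,:,::-1];crop(im,300,80,120,100,6,'sc4.png')
E
```

```text
clock: 3.75
tcp_pos: [0.4814, 0.188, 0.193]
orientation: [3.063, -0.699, -0.001]
contact_force: [-0.1, 0.3, -0.0]
grip_width: 0.0135
[-0.03015982  0.02178047  0.03446273]
```

View pics/w4.png

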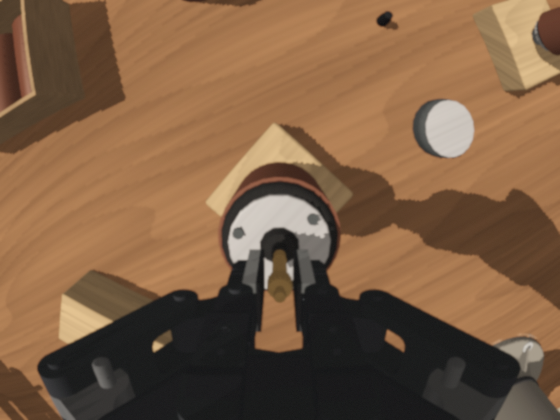

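View pics/sc4.png

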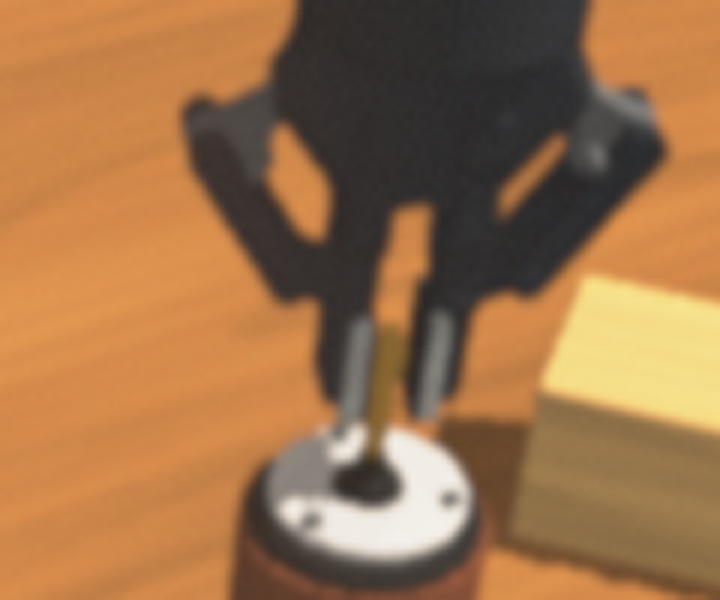

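```bash
python3 -m jog '[0,0,0,0,0,-0.005,0.1, 0,0,0,0,0,-0.005,0, 0,0,0,0,0,-0.005,0, 0,0,0,0,0,-0.005,0, 0,0,0,0,0,-0.005,0]' 25
python3 - <<'E'
from h import *
o=r.get_obs();print(o['moment'])
im=r.grab_frame('wrist')[:,:,::-1];crop(im,220,180,120,130,4,'w5.png')
E
```

```text
clock: 4.35
tcp_pos: [0.481, 0.1878, 0.1935]
orientation: [3.062, -0.699, -0.002]
contact_force: [1.1, -0.4, -7.0]
grip_width: 0.0082
[ 0.05989742 -0.14874685  0.03004803]
```

View pics/w5.png

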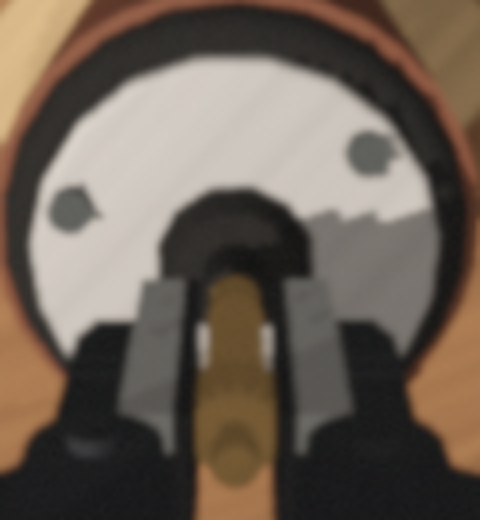

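```bash
python3 -m jog '[0,0,-0.04,0,0,0,0, 0,0,-0.08,0,0,-0.001,0, 0,0,-0.12,0,0,-0.0015,0, 0,0,-0.16,0,0,-0.002,0, 0,0,-0.20,0,0,-0.0025,0, 0,0,-0.24,0,0,-0.003,0, 0,0,-0.28,0,0,-0.0035,0, 0,0,-0.32,0,0,-0.004,0, 0,0,-0.36,0,0,-0.0045,0, 0,0,-0.4,0,0,-0.005,0, 0,0,-0.44,0,0,-0.0055,0, 0,0,-0.44,0,0,-0.0055,0]'
python3 - <<'E'
from h import *
o=r.get_obs();print(o['moment'],o['joints'])
im=r.grab_frame('wrist')[:,:,::-1];crop(im,220,180,120,130,4,'w6.png')
im=r.grab_frame('scene')[:,:,::-1];crop(im,300,80,120,100,6,'sc6.png')
E
```

```text
clock: 5.6
tcp_pos: [0.4809, 0.1878, 0.1945]
orientation: [-2.804, -1.415, 0.003]
contact_force: [0.0, 1.3, -5.7]
grip_width: 0.0082
[ 0.12074536 -0.04271909 -0.00461859] [-0.4031323   0.26399817 -0.10572643  1.96305785  0.03417937  0.91803833
 -1.16211774]
```

View pics/w6.png

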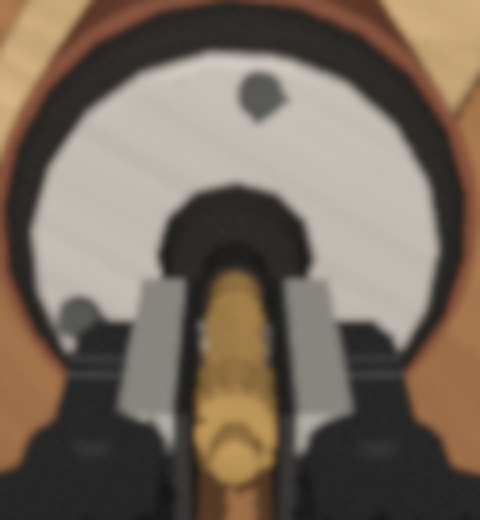

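View pics/sc6.png

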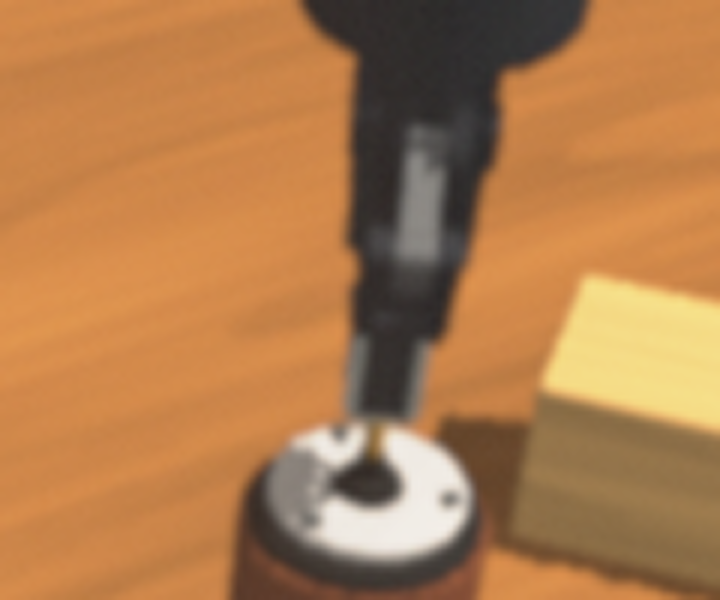

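```bash
python3 -m jog '[0,0,-0.045,0,0,-0.0005,0, 0,0,-0.09,0,0,-0.001,0, 0,0,-0.135,0,0,-0.0015,0, 0,0,-0.18,0,0,-0.002,0, 0,0,-0.225,0,0,-0.003,0, 0,0,-0.27,0,0,-0.0035,0, 0,0,-0.315,0,0,-0.004,0, 0,0,-0.36,0,0,-0.005,0, 0,0,-0.405,0,0,-0.0055,0, 0,0,-0.45,0,0,-0.006,0, 0,0,-0.495,0,0,-0.0065,0, 0,0,-0.5,0,0,-0.007,0]'
python3 - <<'E'
from h import *
o=r.get_obs();print(o['moment'],o['joints'])
im=r.grab_frame('wrist')[:,:,::-1];crop(im,220,180,120,130,4,'w7.png')
E
```

```text
clock: 6.9
tcp_pos: [0.4808, 0.1877, 0.1958]
orientation: [-0.99, -2.98, 0.002]
contact_force: [1.1, 0.4, -6.7]
grip_width: 0.0083
[ 0.15640376  0.04029583 -0.02625952] [-0.18400471  0.28272378 -0.36480573  1.94745731  0.1232883   0.93498746
  0.32036753]
```

View pics/w7.png

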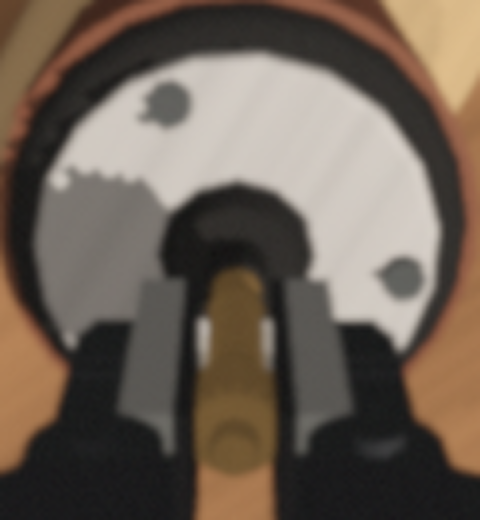

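```bash
python3 -m jog '[0,0,-0.045,0,0,-0.0005,0, 0,0,-0.09,0,0,-0.001,0, 0,0,-0.135,0,0,-0.0015,0, 0,0,-0.18,0,0,-0.002,0, 0,0,-0.225,0,0,-0.003,0, 0,0,-0.27,0,0,-0.0035,0, 0,0,-0.315,0,0,-0.004,0, 0,0,-0.36,0,0,-0.005,0, 0,0,-0.405,0,0,-0.0055,0, 0,0,-0.45,0,0,-0.006,0, 0,0,-0.495,0,0,-0.0065,0, 0,0,-0.53,0,0,-0.007,0]'
python3 - <<'E'
from h import *
o=r.get_obs();print(o['moment'],o['joints'])
im=r.grab_frame('wrist')[:,:,::-1];crop(im,220,180,120,130,4,'w8.png')
E
```

```text
clock: 8.15
tcp_pos: [0.4808, 0.1875, 0.1971]
orientation: [1.534, -2.739, -0.001]
contact_force: [0.3, 0.8, -6.9]
grip_width: 0.0079
[ 0.17694229 -0.08377449 -0.01491259] [ 0.0612555   0.32758647 -0.6635186   1.93090707  0.24274737  0.96555074
  1.87561287]
```

View pics/w8.png

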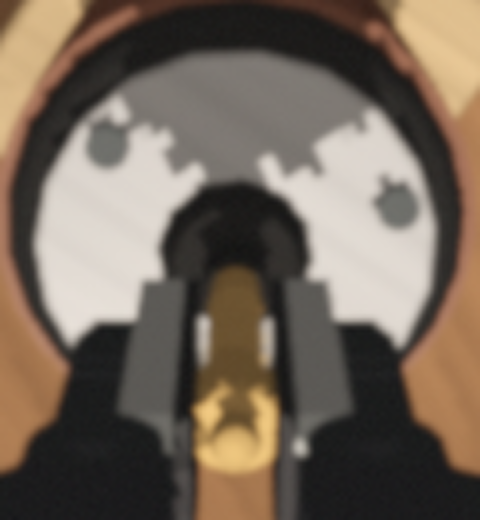

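```bash
python3 -m jog '[0,0,-0.045,0,0,0,0, 0,0,-0.09,0,0,0,0, 0,0,-0.135,0,0,0,0, 0,0,-0.17,0,0,0,0, 0,0,-0.17,0,0,0,0]'
python3 - <<'E'
from h import *
o=r.get_obs();print(o['moment'],o['joints'])
im=r.grab_frame('wrist')[:,:,::-1];crop(im,220,180,120,130,4,'w9.png')
E
```

```text
clock: 8.7
tcp_pos: [0.4811, 0.1876, 0.1973]
orientation: [2.203, -2.237, -0.002]
contact_force: [-0.5, 2.2, -4.5]
grip_width: 0.0083
[ 0.23503472  0.05044844 -0.04046252] [ 0.14474378  0.3522654  -0.77007666  1.9255299   0.29246552  0.98025341
  2.36595663]
```

View pics/w9.png

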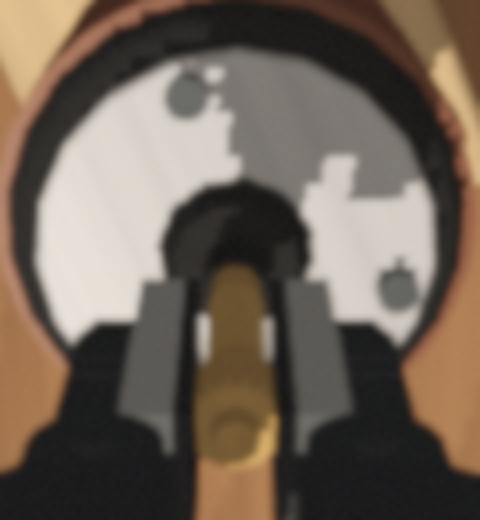

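```bash
python3 -m jog '[0,0,0,0,0,0,0.3, 0,0,0,0,0,0,0.7, 0,0,0,0,0,0,0.7, 0,0,0,0,0,0,0.7, 0,0,0,0,0,-0.1,0.7, 0,0,0,0,0,-0.3,0.7, 0,0,0,0,0,-0.4,0.7, 0,0,0,0,0,-0.4,0.7, 0,0,0,0,0,-0.4,0.7]'
python3 - <<'E'
from h import *
o=r.get_obs();print(o['moment'],o['joints'])
im=r.grab_frame('wrist')[:,:,::-1];crop(im,200,140,150,130,4,'w10.png')
im=r.grab_frame('scene')[:,:,::-1];crop(im,325,120,70,70,8,'sc10.png')
im=r.grab_frame('side')[:,:,::-1];crop(im,130,120,100,75,8,'s10.png')
E
```

```text
clock: 9.65
tcp_pos: [0.4813, 0.1874, 0.2772]
orientation: [2.2, -2.241, -0.001]
contact_force: [-0.1, -0.1, 1.0]
grip_width: 0.0596
[ 0.00152715 -0.01862924 -0.01446945] [ 0.18981376  0.26214291 -0.80097104  1.83219034  0.20665358  1.13466338
  2.44090933]
```

View pics/w10.png

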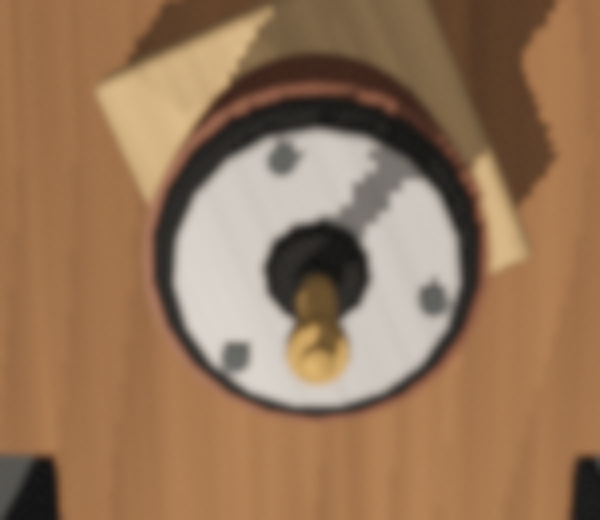

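View pics/sc10.png

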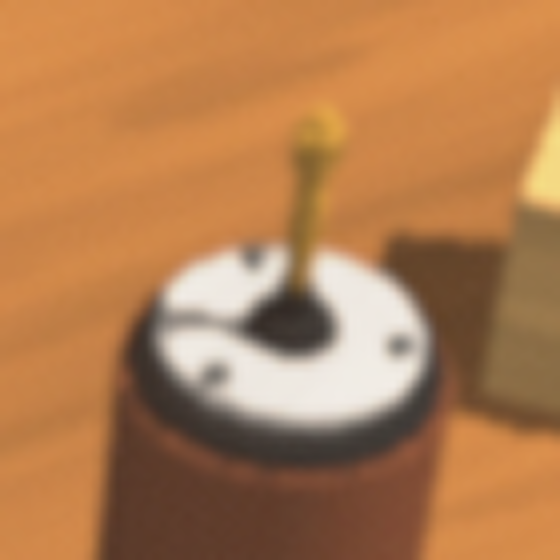

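View pics/s10.png

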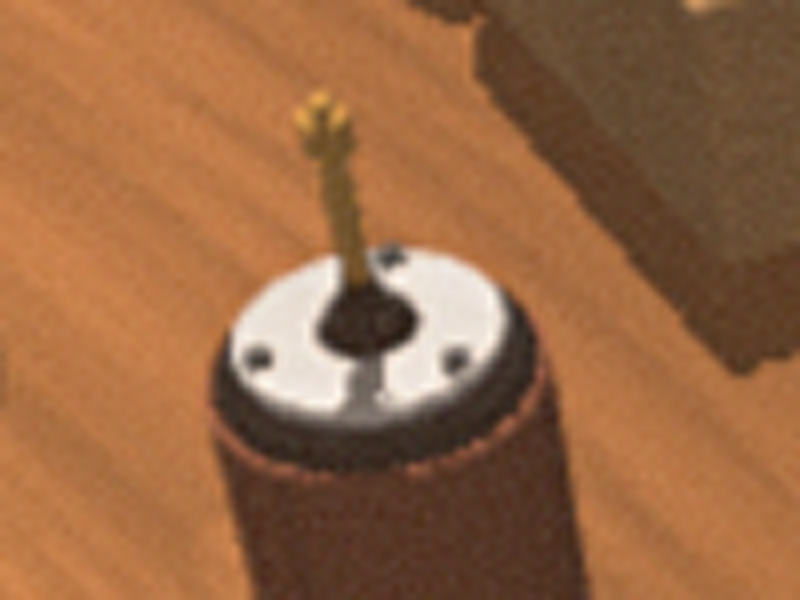

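```bash
python3 -m jog '[0,0,0.045,0,0,0.05,0.7, 0,0,0.09,0,0,0.15,0.7, 0,0,0.135,0,0,0.25,0.7, 0,0,0.18,0,0,0.35,0.7, 0,0,0.225,0,0,0.4,0.6, 0,0,0.27,0,0,0.4,0.5, 0,0,0.32,0,0,0.4,0.3, 0,0,0.32,0,0,0.4,0.2, 0,0,0.32,0,0,0.4,0, 0,0,0.32,0,0,0.4,0, 0,0,0.32,0,0,0.4,0, 0,0,0.32,0,0,0.4,0]' 25
python3 - <<'E'
from h import *
o=r.get_obs();print(o['moment'],o['joints'])
im=r.grab_frame('wrist')[:,:,::-1];crop(im,250,250,60,60,10,'w11.png')
E
```

```text
clock: 11.0
tcp_pos: [0.4798, 0.1869, 0.1955]
orientation: [0.85, -3.019, 0.0]
contact_force: [-0.6, 0.0, -4.9]
grip_width: 0.0082
[ 0.19960946  0.13611836 -0.02067331] [ 0.00482891  0.31548142 -0.5926044   1.9364094   0.21177251  0.95673292
  1.43088364]
```

```bash
python3 -m jog '[0,0,-0.045,0,0,0,0, 0,0,-0.09,0,0,0,0, 0,0,-0.135,0,0,0,0, 0,0,-0.18,0,0,0,0, 0,0,-0.2,0,0,0,0]'
python3 - <<'E'
from h import *
o=r.get_obs();print(o['moment'],o['joints'])
im=r.grab_frame('wrist')[:,:,::-1];crop(im,250,250,60,60,10,'w12.png')
E
python3 -m jog '[0,0,-0.045,0,0,0,0, 0,0,-0.09,0,0,0,0, 0,0,-0.12,0,0,0,0, 0,0,-0.12,0,0,0,0]'
python3 - <<'E'
from h import *
o=r.get_obs();print(o['moment'],o['joints'])
im=r.grab_frame('wrist')[:,:,::-1];crop(im,250,250,60,60,10,'w13.png')
E
```

```text
clock: 11.55
tcp_pos: [0.4803, 0.1867, 0.1956]
orientation: [1.748, -2.606, -0.002]
contact_force: [1.0, -0.5, -3.5]
grip_width: 0.0084
[ 0.16019347 -0.21336295 -0.00432912] [ 0.10220315  0.34042173 -0.71409094  1.93019203  0.26630819  0.97099103
  2.01600104]
clock: 12.0
tcp_pos: [0.4807, 0.1868, 0.1958]
orientation: [2.207, -2.232, -0.004]
contact_force: [1.2, 1.0, -2.8]
grip_width: 0.0084
[ 0.23012308 -0.15184042  0.00181316] [ 0.16189846  0.35958524 -0.79090627  1.9263727   0.30335396  0.98213673
  2.36121351]
```

Run:
```python
import cv2,numpy as np
a=[cv2.resize(cv2.imread(f'pics/w{i}.png'),(260,260)) for i in (11,12,13)]
cv2.imwrite('pics/w1113.png',np.hstack(a))
```

```text
(no output)
```

View pics/w1113.png

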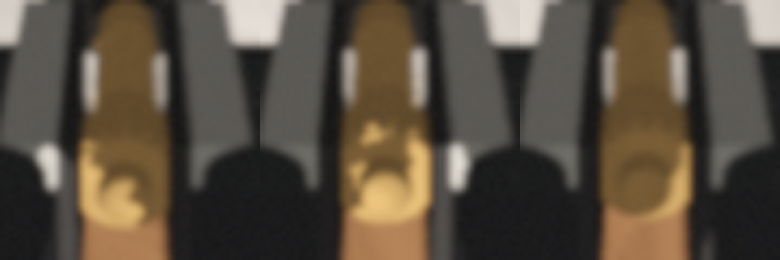

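```bash
python3 -m jog '[0,0,0,0,0,0,0.3, 0,0,0,0,0,0,0.6, 0,0,0,0,0,0,0.6, 0,0,0,-0.0055,-0.003,0,0.6, 0,0,0,-0.0055,-0.003,-0.1,0.6, 0,0,0,-0.0055,-0.003,-0.25,0.6, 0,0,0,-0.0055,-0.003,-0.26,0.3, 0,0,0,-0.0055,-0.003,-0.26,0, 0,0,0,-0.0055,-0.003,-0.26,0, 0,0,0,-0.0055,-0.003,-0.26,0, 0,0,0,-0.0055,-0.003,-0.26,0, 0,0,0,-0.0055,-0.003,-0.26,0]' 20
python3 - <<'E'
from h import *
o=r.get_obs();print(o['contact_force'],o['moment'],o['joints'])
im=r.grab_frame('wrist')[:,:,::-1];crop(im,200,140,150,130,4,'w14.png')
im=r.grab_frame('scene')[:,:,::-1];crop(im,310,80,100,100,6,'sc14.png')
im=r.grab_frame('side')[:,:,::-1];crop(im,120,80,100,100,6,'s14.png')
E
```

```text
clock: 13.25
tcp_pos: [0.4812, 0.1878, 0.2472]
orientation: [2.203, -2.234, -0.004]
contact_force: [0.1, -0.3, 0.7]
grip_width: -0.0005
[ 0.12239242 -0.2767294   0.73276975] [-0.03871329  0.00499865 -0.00679879] [ 0.1914243   0.30095038 -0.81423791  1.8665216   0.24425185  1.08225703
  2.41042814]
```

View pics/w14.png

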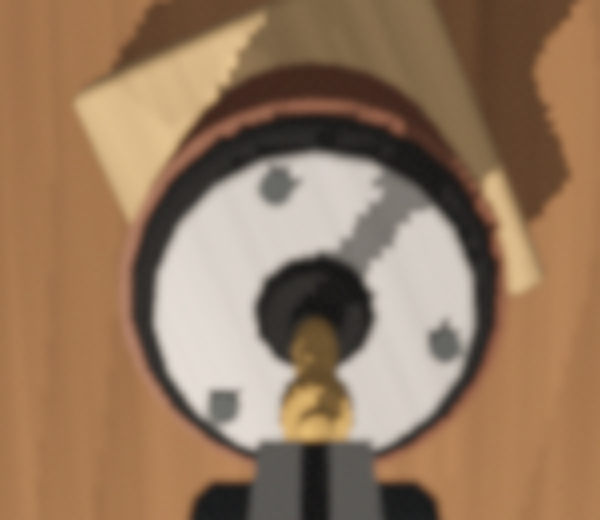

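View pics/sc14.png

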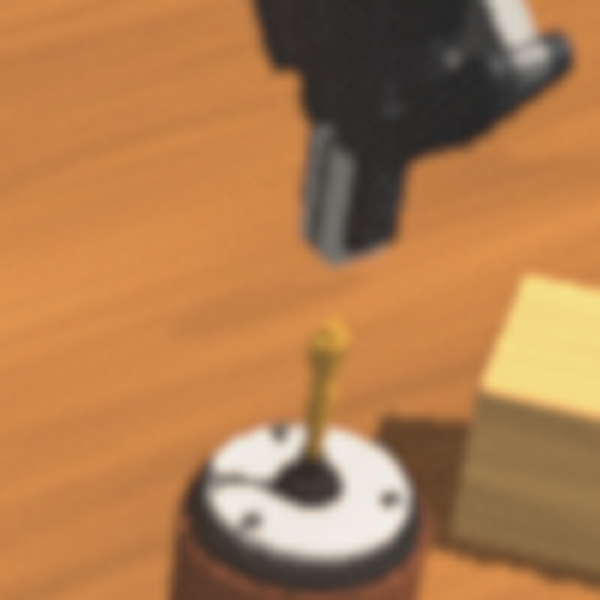

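View pics/s14.png

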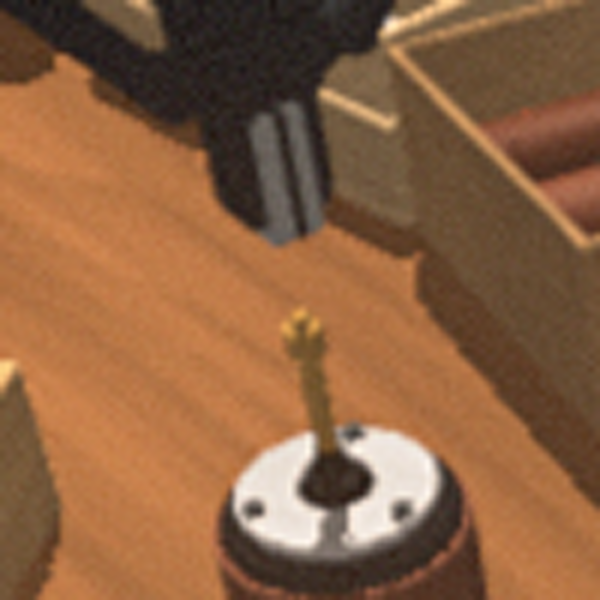

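```bash
python3 -m jog '[0,0,0,0,0,0.045,0, 0,0,0,0,0,0.09,0, 0,0,0,0,0,0.09,0, 0,0,0,0,0,0.09,0]'
python3 -m jog '[0,0,0,0,0,0.004,0, 0,0,0,0,0,0.008,0, 0,0,0,0,0,0.012,0, 0,0,0,0,0,0.012,0]'
```

```text
clock: 13.8
tcp_pos: [0.481, 0.1878, 0.229]
orientation: [2.203, -2.234, -0.005]
contact_force: [0.3, -0.6, 0.4]
grip_width: -0.0003
clock: 14.2
tcp_pos: [0.481, 0.1877, 0.2266]
orientation: [2.203, -2.234, -0.005]
contact_force: [-1.0, -0.3, -0.2]
grip_width: 0.0001
```

```bash
python3 -m jog '[0,0,0,0,0,0.0025,0, 0,0,0,0,0,0.005,0, 0,0,0,0,0,0.005,0]'
python3 -m jog '[0,0,0,0,0,0.0025,0, 0,0,0,0,0,0.005,0, 0,0,0,0,0,0.005,0]'
python3 -m jog '[0,0,0,0,0,0.0025,0, 0,0,0,0,0,0.005,0, 0,0,0,0,0,0.005,0]'
```

```text
clock: 14.5
tcp_pos: [0.481, 0.1877, 0.2256]
orientation: [2.203, -2.234, -0.005]
contact_force: [-0.7, 0.3, 0.1]
grip_width: 0.0002
clock: 14.8
tcp_pos: [0.4809, 0.1877, 0.2245]
orientation: [2.203, -2.234, -0.005]
contact_force: [0.8, -0.2, 0.1]
grip_width: -0.0
clock: 15.1
tcp_pos: [0.4809, 0.1877, 0.2235]
orientation: [2.203, -2.234, -0.005]
contact_force: [-0.3, 0.1, 0.6]
grip_width: -0.0002
```

```bash
python3 -m jog '[0,0,0,0,0,0.0025,0, 0,0,0,0,0,0.005,0, 0,0,0,0,0,0.005,0]'
python3 -m jog '[0,0,0,0,0,0.0025,0, 0,0,0,0,0,0.005,0, 0,0,0,0,0,0.005,0]'
python3 - <<'E'
from h import *
im=r.grab_frame('wrist')[:,:,::-1];crop(im,200,140,150,130,4,'w15.png')
im=r.grab_frame('scene')[:,:,::-1];crop(im,310,80,100,100,6,'sc15.png')
E
```

```text
clock: 15.4
tcp_pos: [0.4808, 0.1876, 0.2224]
orientation: [2.203, -2.233, -0.005]
contact_force: [0.8, 0.1, -0.4]
grip_width: -0.0001
clock: 15.7
tcp_pos: [0.4809, 0.1876, 0.2214]
orientation: [2.203, -2.233, -0.005]
contact_force: [0.1, -0.7, 0.4]
grip_width: 0.0001
```

View pics/sc15.png

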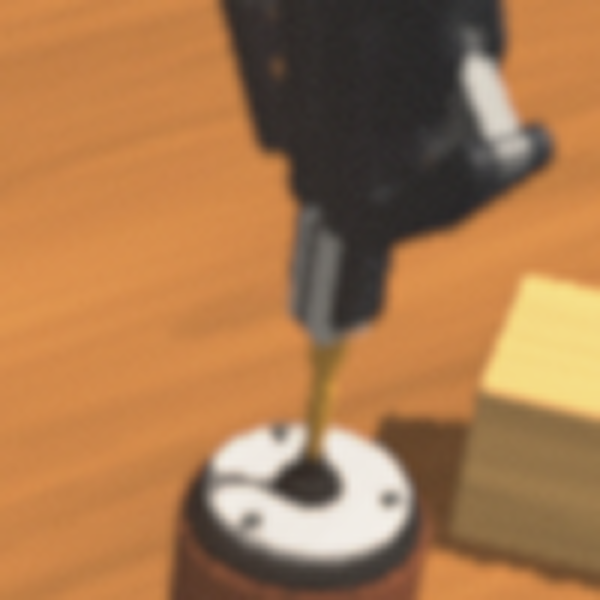

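View pics/w15.png

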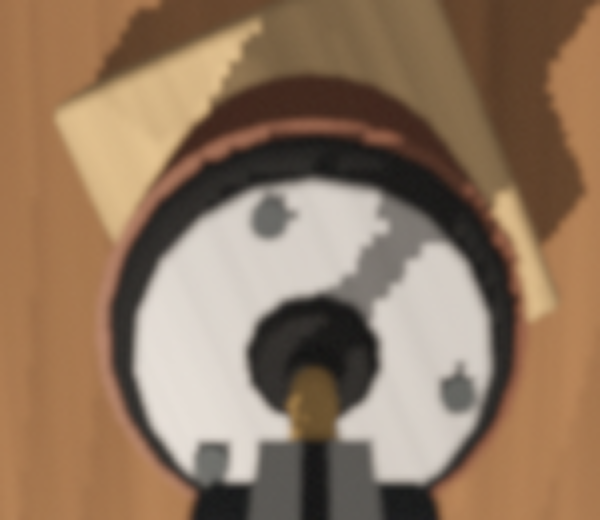

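```bash
python3 -m jog '[0,0,0,0,0,0.0025,0, 0,0,0,0,0,0.004,0, 0,0,0,0,0,0.004,0]'
python3 -m jog '[0,0,0,0,0,0.0025,0, 0,0,0,0,0,0.004,0, 0,0,0,0,0,0.004,0]'
python3 -m jog '[0,0,0,0,0,0.0025,0, 0,0,0,0,0,0.004,0, 0,0,0,0,0,0.004,0]'
```

```text
clock: 16.1
tcp_pos: [0.481, 0.1877, 0.2207]
orientation: [2.203, -2.234, -0.005]
contact_force: [0.4, -0.4, 1.6]
grip_width: -0.0
clock: 16.4
tcp_pos: [0.481, 0.1878, 0.22]
orientation: [2.203, -2.234, -0.005]
contact_force: [-0.7, -0.8, 2.0]
grip_width: 0.0001
clock: 16.7
tcp_pos: [0.481, 0.1878, 0.2192]
orientation: [2.203, -2.234, -0.005]
contact_force: [0.3, -0.1, 4.1]
grip_width: -0.0001
```

```bash
python3 -m jog '[0,0,0,0,0,0.0025,0, 0,0,0,0,0,0.004,0, 0,0,0,0,0,0.004,0]'
python3 -m jog '[0,0,0,0,0,0.002,0, 0,0,0,0,0,0.0035,0, 0,0,0,0,0,0.0035,0]'
```

```text
clock: 17.0
tcp_pos: [0.4811, 0.1878, 0.2184]
orientation: [2.203, -2.234, -0.005]
contact_force: [-0.4, 0.1, 4.3]
grip_width: 0.0001
clock: 17.3
tcp_pos: [0.4811, 0.1879, 0.2178]
orientation: [2.203, -2.234, -0.005]
contact_force: [-0.6, -1.1, 5.7]
grip_width: -0.0002
```

```bash
python3 -m jog '[0,0,0,0,0,0.002,0, 0,0,0,0,0,0.003,0, 0,0,0,0,0,0.003,0]'
python3 - <<'E'
from h import *
o=r.get_obs();print(o['contact_force'],o['moment'])
im=r.grab_frame('side')[:,:,::-1];crop(im,120,80,100,100,6,'s16.png')
im=r.grab_frame('scene')[:,:,::-1];crop(im,310,80,100,100,6,'sc16.png')
print(r.get_obs()['contact_force'])
E
```

```text
clock: 17.6
tcp_pos: [0.4812, 0.1879, 0.2173]
orientation: [2.203, -2.234, -0.004]
contact_force: [0.3, -0.5, 4.2]
grip_width: 0.0002
[ 0.32506448 -0.46810981  4.20629586] [-0.09665255  0.09123099  0.00852217]
[-0.30156107 -0.2771594   5.60688627]
```

View pics/s16.png

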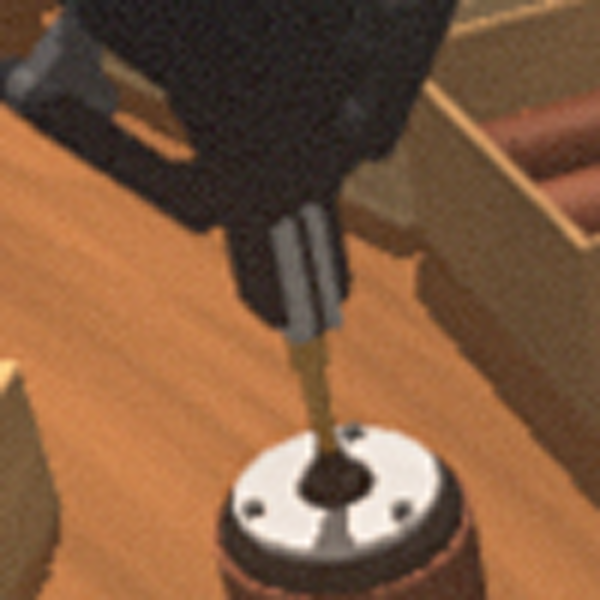

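View pics/sc16.png

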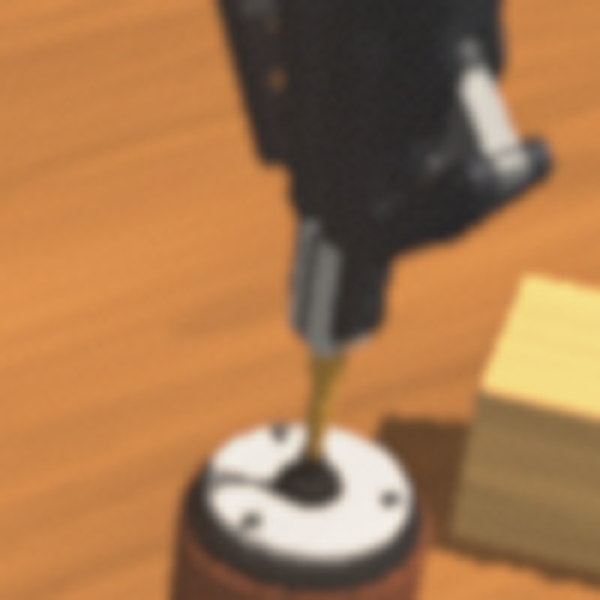

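```bash
python3 -m jog '[0,0,0,0,0,0.001,0, 0,0,0,0,0,0.002,0, 0,0,0,0,0,0.002,0]'
python3 -m jog '[0,0,0,0,0,0.001,0, 0,0,0,0,0,0.0015,0, 0,0,0,0,0,0.0015,0]'
```

```text
clock: 18.0
tcp_pos: [0.4814, 0.1881, 0.2172]
orientation: [2.204, -2.234, -0.004]
contact_force: [0.1, -0.4, 5.7]
grip_width: 0.0002
clock: 18.3
tcp_pos: [0.4815, 0.1881, 0.2171]
orientation: [2.204, -2.235, -0.004]
contact_force: [-0.3, -1.1, 5.8]
grip_width: -0.0005
```

```bash
python3 -m jog '[0,0,0,0,0,0.0015,0, 0,0,0,0,0,0.003,0, 0,0,0,0,0,0.003,0, 0,0,0,0,0,0.003,0]'
```

```text
clock: 18.7
tcp_pos: [0.4817, 0.1883, 0.217]
orientation: [2.204, -2.235, -0.003]
contact_force: [-0.6, -0.6, 7.6]
grip_width: 0.0003
```

```bash
python3 -m jog '[0,0,0,0,0,0.003,0, 0,0,0,0,0,0.003,0, 0,0,0,0,0,0.003,0, 0,0,0,0,0,0.003,0, 0,0,0,0,0,0.003,0, 0,0,0,0,0,0.003,0, 0,0,0,0,0,0.003,0, 0,0,0,0,0,0.003,0, 0,0,0,0,0,0.003,0, 0,0,0,0,0,0.003,0, 0,0,0,0,0,0.003,0, 0,0,0,0,0,0.003,0]'
python3 -m jog '[0,0,0,0,0,0.003,0, 0,0,0,0,0,0.003,0, 0,0,0,0,0,0.003,0, 0,0,0,0,0,0.003,0, 0,0,0,0,0,0.003,0, 0,0,0,0,0,0.003,0, 0,0,0,0,0,0.003,0, 0,0,0,0,0,0.003,0, 0,0,0,0,0,0.003,0, 0,0,0,0,0,0.003,0, 0,0,0,0,0,0.003,0, 0,0,0,0,0,0.003,0]'
```

```text
clock: 19.9
tcp_pos: [0.4819, 0.1884, 0.2169]
orientation: [2.204, -2.235, -0.003]
contact_force: [-1.2, -0.4, 6.8]
grip_width: 0.0002
clock: 21.1
tcp_pos: [0.4821, 0.1886, 0.2168]
orientation: [2.205, -2.236, -0.002]
contact_force: [-1.6, -0.8, 7.4]
grip_width: -0.0001
```

```bash
python3 -m jog '[0,0,0,0,0,0,0, 0,0,0,0,0,-0.005,0, 0,0,0,0,0,-0.015,0, 0,0,0,0,0,-0.04,0, 0,0,0,0,0,-0.2,0, 0,0,0,0,0,-0.4,0, 0,0,0,0,0,-0.4,0, 0,0,0,0,0,-0.4,0, 0,0,0,0,0,-0.4,0]'
python3 - <<'E'
from h import *
im=r.grab_frame('wrist')[:,:,::-1];crop(im,200,140,150,130,4,'w17.png')
im=r.grab_frame('scene')[:,:,::-1];cv2.imwrite('pics/sc17f.png',im);crop(im,325,120,70,70,8,'sc17.png')
im=r.grab_frame('side')[:,:,::-1];crop(im,130,120,100,75,8,'s17.png')
E
```

```text
clock: 22.0
tcp_pos: [0.4817, 0.188, 0.2957]
orientation: [2.203, -2.235, -0.003]
contact_force: [0.0, -0.0, -0.3]
grip_width: -0.0001
```

View pics/sc17.png

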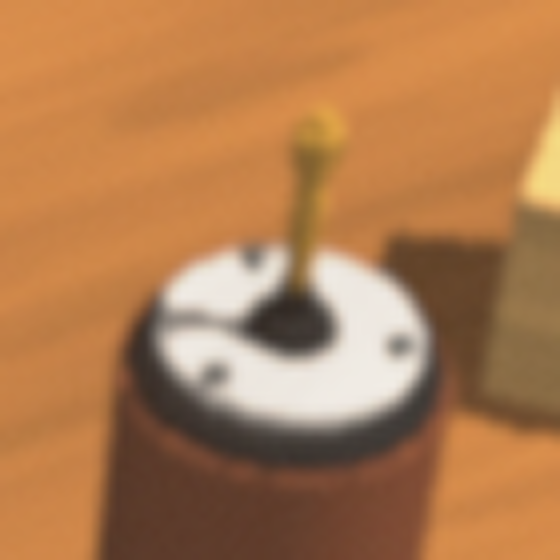

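View pics/s17.png

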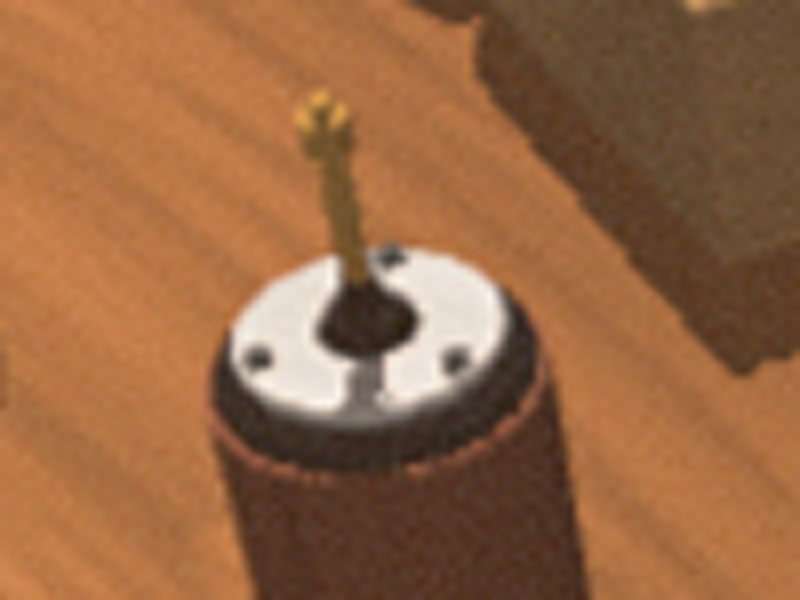

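View pics/w17.png

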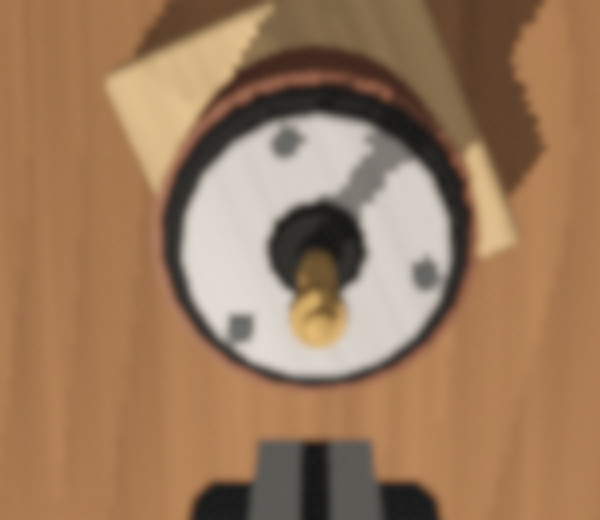

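```bash
python3 -c "
from bench import r
print(r.hand_in(), r.get_obs()['clock'])"
```

```text
the job is handed in; nothing more can be done
the job is handed in; nothing more can be done
```

I backed the larger drum's lock nut off to its upper stop, pressed the valve tip home with closed fingertips, and let it spring back up. The job is handed in; no verdict was reported.

- **Nut:** I turned the gripper about 5 rad anticlockwise in the first grasp. A second grasp turned about 1 rad more and the nut rose no further, so I took it to be at its stop. I then opened the fingers and moved clear.
- **Press:** The tip met the fingers at a height of about 0.221 m and stopped hard at about 0.217 m. That is close to the full 3.7 mm of travel, which also fits the nut being fully backed off. I held it down for more than 3 s at about 6–8 N as read at the wrist, well under the 18 N limit.
- **Last checks:** After the fingers lifted, the side and scene pictures matched those taken before the press: nut high, tip up and valve upright by eye. The gripper was shut above the valve and touching nothing, with the wrist force near zero. The clock read about 22 s of the 64 s allowed. I never went near the smaller drum, but I did not look closely at its valve at the end.
- **Disagreements:** My first position estimates from the cameras differed by up to 6 mm. I relied on where the valve appeared midway between the fingers in the wrist view instead. The tip was also 1–3 mm lower than the pictures suggested, so I found it by feel.
- **Not measured directly:** The nut's angle was judged only from how far the gripper turned, the nut's height in the pictures and the pin's travel.

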